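# Open the slab roller and pull the board back out

### The arm

A 6-joint arm with a two-finger parallel gripper is mounted at the origin on the work surface. World frame = base frame: x ahead of the robot, y to its left, z up, the work surface at z = 0. Lengths are in m, angles in rad, forces in N, time in s.
With the tool pointing down it reaches from about 0.35 to 1 m from the base axis. Payload 7.1 kg.
Tool frame: the origin (TCP) lies on the centre line of the jaws, within the pads' length; the fingertips stand 25 mm ahead of it and the grasp point (between the pads) lies 6 mm ahead of it; z points along the fingers, y is the line along which they close (so a half turn about z gives the same grasp; the last joint's range is limited). The gripper opens to 85 mm and grips with 20 to 120 N. Pads are 22 mm wide; open, the fingers measure 114 mm over their backs; the gripper's body (76 mm by 85 mm) begins 54 mm behind the grasp point. The pads swing forward as they close: fully open they stand 13 mm farther back than shut.
Start: joints at [1.137, 0.423, 1.63, -0, 1.089, -0.019], TCP at [0.252, 0.572, 0.256] pointing down, gripper open.
Joint ranges: [-3, 3], [-0.9, 2.11], [0.09, 2.58], [-1.31, 4.45], [0.11, 2.69], [-2.54, 2.54]. Speed limits (rad/s): [2.39, 2.39, 3.01, 3.14, 3.14, 3.14].

### API

Orientations are given as a unit quaternion [x, y, z, w].
In Python, from plant import env gives the robot as it stands.
- The arm moves only by the shell command python3 -m handwheel 'ROWS'. ROWS is JSON, a list of rows, each a list of 5 numbers: the closure, from 0 (fully open) to 1 (shut), then the shift along the tool's x, y, z in cm, then the turn about the tool's z in degrees. In form: [[hand, tx, ty, tz, spin], ...]. A call has 1 to 10 rows; each row is the pose to reach, as a shift and turn from the pose commanded when the call began, along the tool's axes at that moment; what a row does not reach only later rows make up. A row lasts 1/8 s, in which the tool goes at most 62.5 mm and 10.7 degrees, less where a joint would pass 70% of its speed; a pose out of reach is approached as far as the arm can. A call with a gripper value outside its range is refused whole. The fingers move at their own pace and stop on an object; the grip force is fixed at half the most. Time passes only in rows, so rows that repeat a pose let the fingers close. It gives the time, the measured TCP pose, the force, the opening and the grip force at its end, in the units of the state.
- env.read_state(): the state, without advancing time (a new reading comes with each control period).
- env.camera(name): name is "side" or "top"; returns (picture, depth): 420x560x3 uint8, red, green, blue; 420x560 float32, m along the optical axis (not along the pixel's ray), 0 where there is no reading.
- env.camera_model(name): a dict with "vertical_fov" (degrees; the focal length in pixels is half the picture's height over the tangent of half this angle, whatever the lens; pixels are square), "cx", "cy" (the principal point, pixels), "k1" (the pictures are not rectified: a ray, as slopes to the right and down, at radius r is drawn at 1 + k1 r^2 times it, then the intrinsics apply), "extrinsics" (4x4, takes a point from camera to world coordinates). Camera axes: x right, y down, z forward; pixel columns grow to the right and rows downward; lengths in m; the calibration is good to about 2 mm. A picture is of the moment at which its call begins. camera_model takes no time and is no camera call.
- env.close_job(): hands the job in; it is judged then, once.
Trained networks look in the newest picture that a camera, given by its name, has taken for a name from the list of things; names that differ only in an ending like _2 or _b are one class to them, and where a whole thing is asked for, a point or a joint stands for the part that bears it (a point fixed in the world has none). Each returns a list of dicts, best first, with "confidence" (0 to 1); they miss things now and then, are a little off and sometimes report something else, mostly with a low value. They report only what shows in the picture. A call takes as long as a camera call. They do not tell look-alikes from the thing itself.
- env.masks_of(label, camera): "mask" (420x560 bool, what is visible of it) and "uv" ([column, row] in pixels, amid what is visible of it).
The state is a dict: "time_s": time; "qpos": joint angles; "dq": joint speeds; "effort": joint torques, N m; "tcp_pos": TCP position; "eef_rot": TCP orientation; "force": force on the tool from outside, world axes, zero at the start; "moment": the same for the moment, N m; "gripper_width": finger opening in m; "grip_force": force on a finger pad.
Only numpy, scipy, OpenCV 4.12 (cv2) and the standard library are available. Lean on these libraries where they do the work, as an engineer would, in place of code of your own. Each camera call takes 0.05 s, during which the arm holds its last target. There are 200 camera calls.

### The job

Raise the slab roller with its sprung selector: pull the black bar knob up, turn it clockwise and let it drop fully home in the middle notch, let go of it there, then take it again and bring it on to the last notch in the same way. With the roller raised, press down on top of the flat board and drag it back towards you until its end batten is wholly out in front of the roller; leave the board lying flat on the bed. Do not disturb the pottery and the paddle standing around.

Things in the scene. Friction and masses are not known exactly. Their poses are not given: they have to be found in the camera images.
- machine: Grey tabletop slab roller, fixed. Origin on the table top, under the middle of its roller; its +x away from the robot, +y left (turned by up to 0.28 rad), z up. Bed 390 (x -270 to +120) x 360 mm, top 20 mm above the table. Cheeks 80 x 80 mm at y = +-140, 110 mm high. Guide rails 6 mm high along x at y = +-92. Crank at the left cheek, 112 mm high, out to y = 250.
- knob_grip (a point): Middle of the selector's black grip bar, on its upright turning axis, on the right cheek; 152 mm above the table when home. Bar 58 mm long (this point's x), 16 mm wide (its y), from 21 mm below to 13 mm above this point; a disc of diameter 36 mm lies below. A steel cross-piece under it, 44 mm out along +x and 34 mm along -x, carries teeth that drop into the notched ring.
- roller_mid (a point): Middle of the axis of the steel roller, diameter 40 mm, that lies along the machine's y over the board, between the cheeks. Its underside is 14 mm above the bed with the selector in the first notch, 23 mm in the middle one, 32 mm in the last; the batten stands 26 mm above the bed.
- lift (a joint): How far the knob is pulled up, m: 0 = home in a notch, 0.015 = right out. A spring pulls it down, about 6 N at home, 11 N right out. The teeth sit 8 mm deep: the knob turns only when pulled up more than 8 mm (12 is good). Let go between notches, the teeth rest on top of the ring, at 0.008.
- turn (a joint): Turn of the knob, rad, growing clockwise as seen from above. Notches at 0 (start; arm at +1.2 rad from the machine's +x), 1.2 (middle; arm along the machine's +x) and 2.4 (last; arm at -1.2 rad). Stops at -0.1 and 2.5. A notch takes the teeth from about 0.07 rad either side. The roller rises 7.5 mm per rad.
- board_top (a point): A place to press: on the upper face of the flat plywood board, on its centre line, 70 mm from its near edge. The board lies loose on the bed between the rails, partly under the roller: 180 (x) x 170 x 8 mm, upper face 28 mm above the table, about 0.3 kg; board x and machine x agree within 0.05 rad. Waxed beneath, it slides easily (friction about 0.2); fingertips grip its top far better.
- batten (a point): Middle of the batten, a wooden bar 15 (x) x 170 (y) x 18 mm high across the board's far end, 102.5 mm beyond board_top; this point is 9 mm above the board's upper face. It starts 32 to 53 mm beyond the roller's axis, and passes under the roller only with the selector in the last notch.
- bowl: Terracotta bowl, 120 mm wide, 55 mm high, to the left. A bystander. Origin under its centre.
- cup: White cup, 72 mm wide, 85 mm high, to the right. A bystander. Origin under its centre.
- paddle: Wooden clay paddle lying flat to the right, about 250 mm long. A bystander.
Mind the look-alikes: they are no part of the job. There is more than one size of the part that bears board_top; the job needs the largest.

How it is judged:
On the way, in this order (a step that is already met when the one before it is completed fails the run):
1. the knob has dropped home in the middle notch and has been let go (value of joint turn between 1.05 and 1.35 rad and value of joint lift below 0.003 m and contact force between the fingers and turn below 0.3 N), for 0.2 s.
2. the knob has dropped home in the last notch (value of joint turn between 2.25 and 2.55 rad and value of joint lift below 0.003 m), for 0.2 s.
3. the batten is out in front of the roller (x of batten in the frame of machine below -0.032 m), for 0.1 s.
At the end, for the whole second after the job is handed in: Knob home (pulled up under 3 mm) in the last notch (2.4 +- 0.15 rad); the batten's middle at least 32 mm in front of the roller's axis, so wholly out from under it; the board at rest, flat on the bed (tilt under 0.05 rad, batten's middle under 41 mm above the table; 37 mm when lying flat) (all of step 2 and x of batten in the frame of machine below -0.032 m and angle between batten's own z axis and vertical below 0.05 rad and z of batten in the frame of machine below 0.041 m and linear speed of board below 0.01 m/s); the robot touches nothing.
It fails at once if the bowl was moved by more than 20 mm (distance of bowl from where it was at the start of the episode above 0.02 m).
It fails at once if the cup was moved by more than 20 mm (distance of cup from where it was at the start of the episode above 0.02 m).
It fails at once if the paddle was moved by more than 20 mm (distance of paddle from where it was at the start of the episode above 0.02 m).
It fails at once if the knob was forced round between notches without being pulled out (value of joint lift below 0.004 m and (value of joint turn between 0.35 and 0.85 rad or value of joint turn between 1.55 and 2.05 rad)).
It also fails if it takes over 72 s, if anything falls off the work surface, if the arm or the gripper's body presses on something with over 40 N, if the wrist force passes 120 N, or if a joint passes its speed limit or range.

## Working session

There is one attempt and no reset: what is moved stays moved. The work goes in short steps, Python scripts to look and compute and a shell command to move; the robot and the scene stay as the last step left them, time stands still between calls to the robot, and variables do not carry over. Pictures are saved under pics/ and viewed, at most 10 in all, crops included, and the job is handed in when it is done.

```bash
ls; mkdir -p pics; cat > h.py <<'E'
import numpy as np, cv2
from plant import env
def K(n):
    m=env.camera_model(n); f=210/np.tan(np.radians(m["vertical_fov"])/2)
    return m,f
def pix2w(n,uv,depth):
    m,f=K(n); uv=np.atleast_2d(uv).astype(float)
    d=(uv-[m["cx"],m["cy"]])/f; s=d.copy()
    for _ in range(20): s=d/(1+m["k1"]*(s**2).sum(1,keepdims=True))
    depth=np.broadcast_to(depth,(len(uv),))
    p=np.c_[s,np.ones(len(s))]*depth[:,None]
    E=np.array(m["extrinsics"]); return p@E[:3,:3].T+E[:3,3]
def w2pix(n,P):
    m,f=K(n);E=np.array(m["extrinsics"]);p=(np.atleast_2d(P)-E[:3,3])@E[:3,:3]
    s=p[:,:2]/p[:,2:];s=s*(1+m["k1"]*(s**2).sum(1,keepdims=True));return s*f+[m["cx"],m["cy"]]
def cloud(n,depth):
    v,u=np.mgrid[:420,:560]; return pix2w(n,np.c_[u.ravel(),v.ravel()],depth.ravel()).reshape(420,560,3)
E
python3 - <<'E'
from h import *
for n in("top","side"):
    p,d=env.camera(n); cv2.imwrite(f"pics/{n}0.png",p[...,::-1]); np.save(f"{n}_d.npy",d); np.save(f"{n}_p.npy",p)
    m=env.camera_model(n); print(n,m["vertical_fov"],m["cx"],m["cy"],m["k1"],np.round(m["extrinsics"],3).tolist())
    for l in("knob_grip","board_top","batten","roller_mid","bowl","cup","paddle","machine"):
        C=cloud(n,d)
        for r in env.masks_of(l,n):
            P=C[r["mask"]&(d>0)]
            print(l,round(r["confidence"],2),np.round(r["uv"]),r["mask"].sum(),np.round(np.median(P,0),3) if len(P) else None)
print(env.read_state())
E
```

```text
pics
top 54.20927306008094 281.4404661744312 211.43038731975741 -0.10511738217090771 [[0.007, -0.99, 0.138, 0.294], [-1.0, -0.009, -0.014, 0.015], [0.015, -0.138, -0.99, 1.164], [0.0, 0.0, 0.0, 1.0]]
knob_grip 0.83 [309. 137.] 325 [ 0.626 -0.07   0.153]
knob_grip 0.66 [265. 179.] 3068 [0.547 0.051 0.028]
board_top 0.97 [147. 146.] 1539 [0.649 0.395 0.005]
board_top 0.87 [143. 303.] 1745 [0.198 0.379 0.005]
board_top 0.86 [262. 179.] 3005 [0.545 0.051 0.028]
batten 0.91 [146. 143.] 1566 [0.649 0.396 0.005]
batten 0.83 [141. 301.] 1654 [0.198 0.379 0.005]
batten 0.59 [265. 179.] 2926 [0.544 0.052 0.028]
roller_mid 0.95 [256. 160.] 1044 [0.59  0.062 0.07 ]
bowl 0.59 [ 94. 209.] 1356 [0.459 0.534 0.023]
cup 0.8 [434. 177.] 676 [ 0.553 -0.437  0.052]
paddle 0.97 [442. 224.] 982 [ 0.419 -0.463  0.004]
machine 0.68 [265. 203.] 14662 [0.493 0.04  0.021]
side 50.72894991705681 282.5242565029937 211.05644574560233 -0.1318301118802504 [[0.94, -0.207, 0.272, 0.054], [-0.341, -0.542, 0.768, -1.096], [-0.011, -0.815, -0.58, 0.928], [0.0, 0.0, 0.0, 1.0]]
knob_grip 0.73 [348. 204.] 189 [ 0.624 -0.08
[... 643 characters left out ...]
502 -0.032  0.021]
{'time_s': 0.9, 'qpos': array([ 1.13699667e+00,  4.23077615e-01,  1.62990212e+00,  3.13453381e-05,
        1.08860757e+00, -1.90138055e-02]), 'dq': array([-0.00071486, -0.00055144,  0.002042  ,  0.00058483, -0.00077461,
       -0.00069309]), 'effort': array([-1.10012654e-03, -5.57328880e+01, -2.82153815e+01, -9.34745094e-05,
        6.90683555e-04, -2.01539376e-05]), 'tcp_pos': array([0.25184106, 0.57199543, 0.25633221]), 'eef_rot': array([ 2.05916507e-01,  9.78569564e-01,  5.72381839e-06, -1.29308601e-05]), 'force': array([-0.06691901, -0.03595336,  0.72283898]), 'moment': array([0.01744527, 0.04987782, 0.03873833]), 'grip_force': 0.0, 'gripper_width': 0.0854547710603454}
```

```bash
python3 - <<'E'
from h import *
p=np.load("top_p.npy")
cv2.imwrite("pics/top_crop.png",cv2.resize(p[90:290,160:400,::-1],None,fx=3,fy=3,interpolation=cv2.INTER_CUBIC)[:600,:720])
d=np.load("top_d.npy");C=cloud("top",d)
# knob top points
m=(abs(C[...,2]-0.163)<0.012)&(C[...,0]>0.5)&(C[...,0]<0.75)&(C[...,1]<0.05)&(C[...,1]>-0.25)&(d>0)
P=C[m];print(len(P),P.mean(0),P[:,2].max(),np.percentile(P[:,2],[5,25,50,75,95]))
w,V=np.linalg.eigh(np.cov(P[:,:2].T));print(w,V)
print(cv2.minAreaRect((P[:,:2]*1000).astype(np.float32)))
# cheeks tops z~0.11
for lo,hi in((-.25,0),(0,.3)):
    m=(abs(C[...,2]-0.11)<0.006)&(C[...,0]>0.5)&(C[...,0]<0.75)&(C[...,1]>lo)&(C[...,1]<hi)&(d>0)
    P=C[m];print("cheek",len(P),P.mean(0),cv2.minAreaRect((P[:,:2]*1000).astype(np.float32)))
# bed / machine
m=(abs(C[...,2]-0.023)<0.009)&(C[...,0]>0.25)&(C[...,0]<0.8)&(abs(C[...,1])<.3)&(d>0)
P=C[m];print("bed",len(P),cv2.minAreaRect((P[:,:2]*1000).astype(np.float32)))
E
```

```text
169 [ 0.62925685 -0.07273785  0.16316032] 0.17036841321319907 [0.15427347 0.16184599 0.16412242 0.16554337 0.16762282]
[2.57766302e-05 2.77566977e-04] [[-0.99469264  0.10289099]
 [ 0.10289099  0.99469264]]
((630.4810180664062, -72.83633422851562), (57.0162353515625, 17.109920501708984), 85.67627716064453)
cheek 416 [ 0.62119381 -0.07277693  0.110146  ] ((630.5570678710938, -73.08084106445312), (81.94975280761719, 80.96174621582031), 15.871918678283691)
cheek 889 [0.55509465 0.19730291 0.10943383] ((551.2456665039062, 216.95712280273438), (81.15229797363281, 120.9157485961914), 16.253488540649414)
bed 13481 ((521.8477172851562, 42.48786926269531), (392.1842041015625, 361.28143310546875), 15.198948860168457)
```

View pics/top0.png

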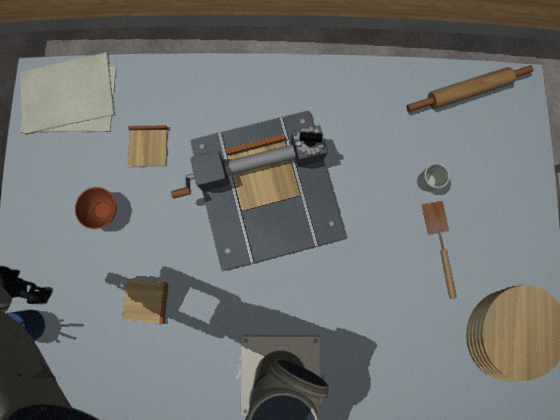

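View pics/top_crop.png

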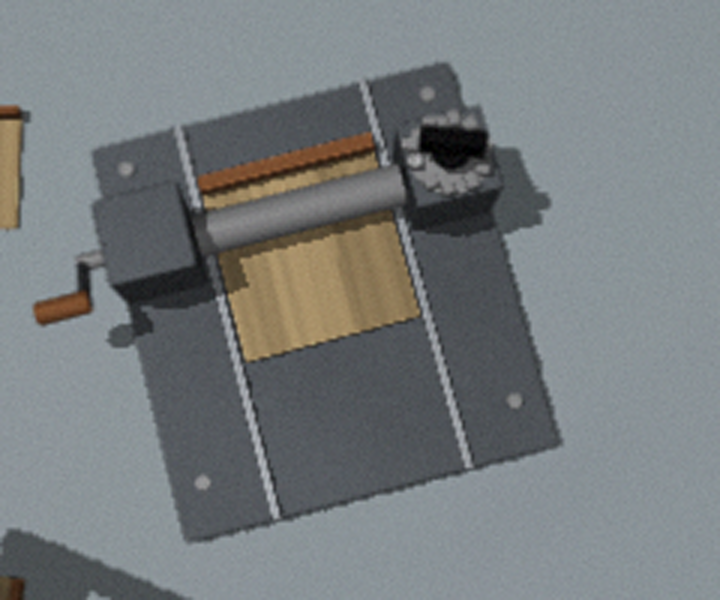

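The candidates for board_top are the board on the machine's bed at pixel (265,180), a small board at (147,146) and a small board at (146,302). The crop shows the one on the bed is the largest, and it lies under the roller, so that is the one. The black knob is at (310,137). The machine is turned about 15.3° and the measured sizes match: bed 392x361 mm, cheek 81 mm, bar 57x17 mm.

```bash
cat >> h.py <<'E'
from scipy.spatial.transform import Rotation as R
YAW=np.radians(15.3); MO=np.array([.521848+.075*np.cos(YAW),.042488+.075*np.sin(YAW)])
MX=np.array([np.cos(YAW),np.sin(YAW)]); MY=np.array([-MX[1],MX[0]])
def m2w(x,y): return MO+x*MX+y*MY
def go(target,yang=None):
    s=env.read_state(); r=R.from_quat(s["eef_rot"]); M=r.as_matrix()
    d=M.T@(np.asarray(target)-s["tcp_pos"])*100
    a=np.degrees(np.arctan2(M[1,1],M[0,1]))
    out=f"t={s['time_s']:.2f} tcp={np.round(s['tcp_pos'],4)} yang={a:.2f} shift cm={np.round(d,2)}"
    if yang is not None: out+=f" spin={(a-yang+180)%360-180:.1f}"
    print(out,"F",np.round(s["force"],1),"w",round(s["gripper_width"],4),"grip",round(s["grip_force"],1),"q",np.round(s["qpos"],2))
E
python3 -c "
from h import *
k=m2w(0,-.14);print(MO,k);go([*k,.215],-5.5)"
```

```text
[0.59418981 0.06227848] [ 0.63113203 -0.07275956]
t=0.90 tcp=[0.2518 0.572  0.2563] yang=66.23 shift cm=[-60.7  -43.72   4.13] spin=71.7 F [-0.1 -0.   0.7] w 0.0855 grip 0.0 q [ 1.14  0.42  1.63  0.    1.09 -0.02]
```

```bash
python3 -m handwheel '[[0.3,-6,-4.4,0,7],[0.3,-12,-8.7,0,14],[0.3,-18,-13,0,21.5],[0.3,-24,-17.5,0,28.5],[0.3,-30,-21.8,0,36],[0.3,-36,-26,0,43],[0.3,-42,-30.5,0,50],[0.3,-48,-35,0,57],[0.3,-54,-39,0,64],[0.3,-60.7,-43.7,0,71.7]]'
python3 -c "
from h import *
go([*m2w(0,-.14),.215],-5.5)"
```

```text
time_s: 2.15
tcp_pos: [0.5688, 0.0308, 0.2566]
eef_rot: [0.742, 0.671, 0.0, 0.0]
force: [0.7, 1.1, 0.2]
gripper_width: 0.0599
grip_force: 0.0
t=2.15 tcp=[0.5688 0.0308 0.2566] yang=-5.72 shift cm=[-9.69  7.24  4.16] spin=-0.2 F [0.7 1.1 0.2] w 0.0599 grip 0.0 q [0.03 0.34 1.75 0.   1.04 0.13]
```

```bash
python3 -m handwheel '[[0.3,-4,3,0,0],[0.3,-8,6,0,0],[0.3,-8,6,0,0],[0.3,-8,6,0,0]]'
python3 - <<'E'
from h import *
go([*m2w(0,-.14),.21],-5.6)
p,d=env.camera("side"); q=w2pix("side",[[*m2w(0,-.14),.152]])[0].astype(int); print(q)
c=p[q[1]-70:q[1]+60,q[0]-90:q[0]+90,::-1]; cv2.imwrite("pics/side1.png",cv2.resize(c,None,fx=4,fy=4,interpolation=cv2.INTER_CUBIC))
E
```

```text
time_s: 2.65
tcp_pos: [0.6194, -0.0524, 0.256]
eef_rot: [0.74, 0.672, -0.0, -0.0]
force: [0.5, 0.6, -1.1]
gripper_width: 0.0598
grip_force: 0.0
t=2.65 tcp=[ 0.6194 -0.0524  0.256 ] yang=-5.50 shift cm=[-1.91  1.36  4.6 ] spin=0.1 F [ 0.5  0.6 -1.1] w 0.0598 grip 0.0 q [-0.1   0.42  1.64  0.    1.09 -0.01]
[346 197]
```

View pics/side1.png

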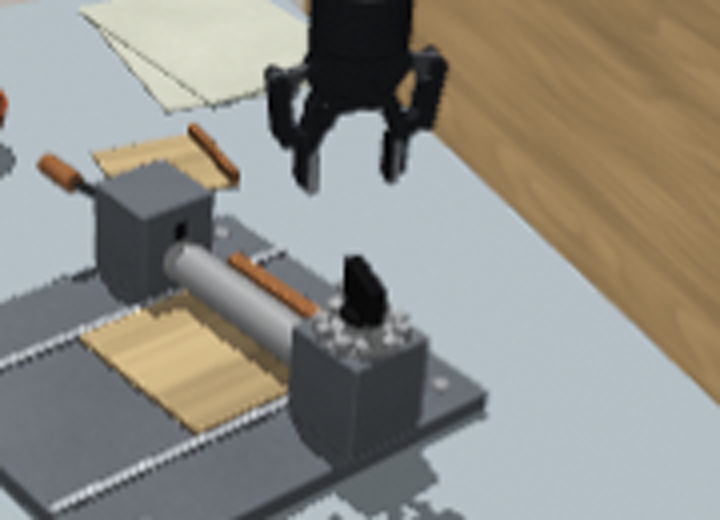

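The side view shows the bar knob at about pixel (346,197), with the open jaws above it and aligned across the bar. I'll centre the tool and then descend.

```bash
python3 -m handwheel '[[0.3,-1.9,1.35,1,0],[0.3,-1.9,1.35,4,0],[0.3,-1.9,1.35,6,0],[0.3,-1.9,1.35,6,0]]'
python3 -c "
from h import *
go([*m2w(0,-.14),.159],-5.6)"
```

```text
time_s: 3.2
tcp_pos: [0.6304, -0.0725, 0.1942]
eef_rot: [0.74, 0.673, -0.001, -0.002]
force: [0.2, -0.6, -0.0]
gripper_width: 0.0597
grip_force: 0.0
t=3.20 tcp=[ 0.6304 -0.0725  0.1942] yang=-5.44 shift cm=[-0.02  0.09  3.52] spin=0.2 F [ 0.2 -0.6 -0. ] w 0.0597 grip 0.0 q [-0.13  0.51  1.65 -0.    0.99 -0.04]
```

```bash
python3 -m handwheel '[[0.3,0,0.08,2,0],[0.3,0,0.08,3.5,0],[0.3,0,0.08,3.5,0],[1,0,0.08,3.5,0],[1,0,0.08,3.5,0],[1,0,0.08,3.5,0],[1,0,0.08,3.5,0],[1,0,0.08,3.5,0]]'
python3 -c "
from h import *
go([*m2w(0,-.14),.159],-5.6)"
```

```text
time_s: 4.2
tcp_pos: [0.6306, -0.0727, 0.1622]
eef_rot: [0.74, 0.673, -0.001, -0.001]
force: [-9.2, 1.9, 9.5]
gripper_width: 0.015
grip_force: 59.2
t=4.20 tcp=[ 0.6306 -0.0727  0.1622] yang=-5.46 shift cm=[0.   0.06 0.32] spin=0.1 F [-9.2  1.9  9.5] w 0.015 grip 59.2 q [-0.13  0.55  1.67 -0.    0.93 -0.04]
```

```bash
python3 -m handwheel '[[1,0,-0.07,-0.4,0],[1,0,-0.07,-0.8,0],[1,0,-0.07,-1.2,0],[1,0,-0.07,-1.4,0],[1,0,-0.07,-1.4,0],[1,0,-0.07,-1.4,0]]'
python3 -c "
from h import *
go([*m2w(0,-.14),.1742],-5.6)"
```

```text
time_s: 4.95
tcp_pos: [0.6305, -0.0727, 0.1745]
eef_rot: [0.74, 0.673, -0.001, -0.001]
force: [-5.0, 1.4, -9.5]
gripper_width: 0.0148
grip_force: 58.6
t=4.95 tcp=[ 0.6305 -0.0727  0.1745] yang=-5.46 shift cm=[-0.    0.06  0.03] spin=0.1 F [-5.   1.4 -9.5] w 0.0148 grip 58.6 q [-0.13  0.54  1.66 -0.    0.95 -0.04]
```

```bash
python3 -m handwheel '[[1,0,-0.04,0,8],[1,0,-0.04,0,17],[1,0,-0.04,0,26],[1,0,-0.04,0,35],[1,0,-0.04,0,44],[1,0,-0.04,0,53],[1,0,-0.04,0,62],[1,0,-0.04,0,68.8],[1,0,-0.04,0,68.8],[1,0,-0.04,0,68.8]]'
python3 - <<'E'
from h import *
go([*m2w(0,-.14),.1622],-74.2)
print(env.read_state()["moment"])
p,d=env.camera("side"); q=w2pix("side",[[*m2w(0,-.14),.152]])[0].astype(int)
c=p[q[1]-45:q[1]+45,q[0]-60:q[0]+60,::-1]; cv2.imwrite("pics/side2.png",cv2.resize(c,None,fx=6,fy=6,interpolation=cv2.INTER_CUBIC))
E
```

```text
time_s: 6.2
tcp_pos: [0.6303, -0.073, 0.1746]
eef_rot: [0.99, 0.138, -0.001, -0.0]
force: [-5.7, -1.4, -10.0]
gripper_width: 0.0151
grip_force: 58.7
t=6.20 tcp=[ 0.6303 -0.073   0.1746] yang=-74.15 shift cm=[ 0.09 -0.    1.24] spin=0.1 F [ -5.7  -1.4 -10. ] w 0.0151 grip 58.7 q [-0.13  0.53  1.66 -0.    0.95  1.16]
[-0.43798831  0.89713054 -0.0589012 ]
```

View pics/side2.png

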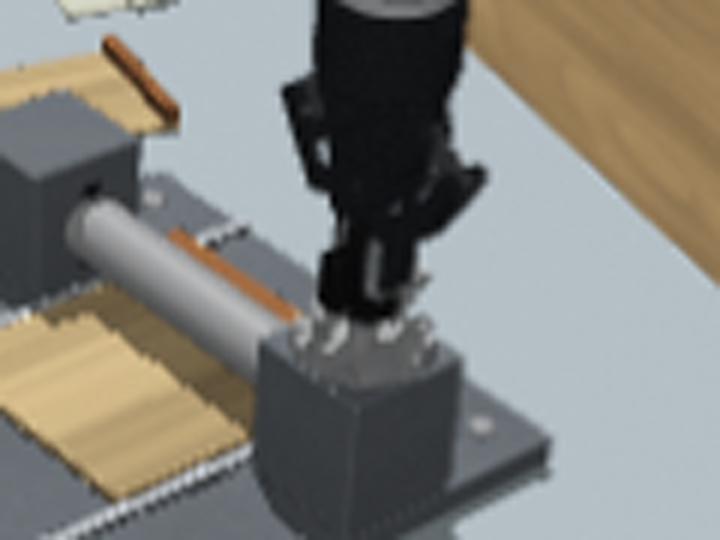

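The bar, at about (370,280) in the crop, has turned with the fingers and is still lifted. Next I lower it into the notch.

```bash
python3 -m handwheel '[[1,0,0,0.4,0],[1,0,0,0.8,0],[1,0,0,1.2,0],[1,0,0,1.4,0],[1,0,0,1.4,0],[1,0,0,1.4,0]]'
python3 -c "
from h import *
go([*m2w(0,-.14),.1622],-74.2)"
```

```text
time_s: 7.0
tcp_pos: [0.6304, -0.073, 0.1623]
eef_rot: [0.99, 0.138, -0.001, 0.0]
force: [-9.6, -0.4, 3.1]
gripper_width: 0.0152
grip_force: 60.6
t=7.00 tcp=[ 0.6304 -0.073   0.1623] yang=-74.15 shift cm=[0.08 0.   0.01] spin=0.1 F [-9.6 -0.4  3.1] w 0.0152 grip 60.6 q [-0.13  0.55  1.67 -0.    0.93  1.16]
```

```bash
python3 -m handwheel '[[0.3,0,0,0,0],[0.3,0,0,0,0],[0.3,0,0,0,0],[0.3,0,0,-2,0],[0.3,0,0,-5,0],[0.3,0,0,-5,0],[0.3,0,0,-5,0]]'
python3 - <<'E'
from h import *
go([*m2w(0,-.14),.159],-74.5)
for n in("side","top"):
    p,d=env.camera(n);C=cloud(n,d)
    k=m2w(0,-.14); m=(d>0)&(np.hypot(C[...,0]-k[0],C[...,1]-k[1])<.04)&(C[...,2]>.14)&(C[...,2]<.175)
    P=C[m];print(n,len(P),np.percentile(P[:,2],[50,90,98]) if len(P) else 0)
    if n=="side":
        q=w2pix(n,[[*k,.152]])[0].astype(int);c=p[q[1]-45:q[1]+45,q[0]-60:q[0]+60,::-1]; cv2.imwrite("pics/side3.png",cv2.resize(c,None,fx=6,fy=6,interpolation=cv2.INTER_CUBIC))
E
```

```text
time_s: 7.88
tcp_pos: [0.6313, -0.0727, 0.2118]
eef_rot: [0.991, 0.137, 0.0, 0.0]
force: [-0.9, -0.1, -0.4]
gripper_width: 0.0598
grip_force: 0.0
t=7.88 tcp=[ 0.6313 -0.0727  0.2118] yang=-74.26 shift cm=[-0.02 -0.    5.28] spin=0.2 F [-0.9 -0.1 -0.4] w 0.0598 grip 0.0 q [-0.13  0.49  1.64  0.    1.01  1.16]
side 144 [0.15725486 0.16461943 0.16584608]
top 0 0
```

View pics/side3.png

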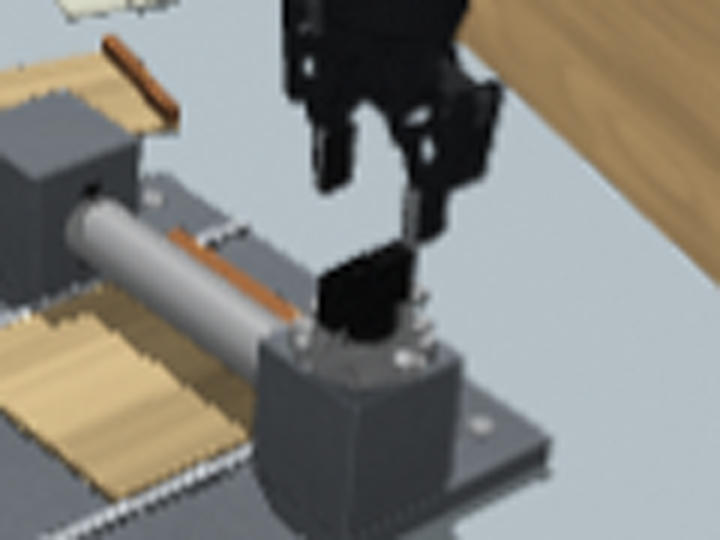

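The crop shows the bar free, with its top at 165 mm, so it is home in the middle notch. I'll take it again.

```bash
python3 -m handwheel '[[0.3,-0.1,0,2.5,0],[0.3,-0.1,0,4.9,0],[0.3,-0.1,0,4.9,0],[1,-0.1,0,4.9,0],[1,-0.1,0,4.9,0],[1,-0.1,0,4.9,0],[1,-0.1,0,4.9,0]]'
python3 -c "
from h import *
go([*m2w(0,-.14),.1622],-74.2)"
```

```text
time_s: 8.85
tcp_pos: [0.6308, -0.0727, 0.1635]
eef_rot: [0.991, 0.137, 0.001, -0.0]
force: [-0.9, 2.9, 6.0]
gripper_width: 0.0152
grip_force: 59.8
t=8.85 tcp=[ 0.6308 -0.0727  0.1635] yang=-74.26 shift cm=[0.03 0.02 0.13] spin=-0.1 F [-0.9  2.9  6. ] w 0.0152 grip 59.8 q [-0.13  0.55  1.67  0.    0.92  1.16]
```

```bash
python3 -m handwheel '[[1,0,0,-0.4,0],[1,0,0,-0.8,0],[1,0,0,-1.2,0],[1,0,0,-1.35,0],[1,0,0,-1.35,0],[1,0,0,-1.35,0]]'
python3 -c "
from h import *
go([*m2w(0,-.14),.1755],-74.2)"
```

```text
time_s: 9.6
tcp_pos: [0.6306, -0.0728, 0.1751]
eef_rot: [0.991, 0.137, 0.0, -0.0]
force: [5.7, 3.5, -8.9]
gripper_width: 0.0148
grip_force: 58.5
t=9.60 tcp=[ 0.6306 -0.0728  0.1751] yang=-74.27 shift cm=[ 0.05  0.01 -0.04] spin=-0.1 F [ 5.7  3.5 -8.9] w 0.0148 grip 58.5 q [-0.13  0.53  1.66  0.    0.95  1.16]
```

```bash
python3 -m handwheel '[[1,0.03,0,-0.03,8],[1,0.03,0,-0.03,17],[1,0.03,0,-0.03,26],[1,0.03,0,-0.03,35],[1,0.03,0,-0.03,44],[1,0.03,0,-0.03,53],[1,0.03,0,-0.03,62],[1,0.03,0,-0.03,68.8],[1,0.03,0,-0.03,68.8],[1,0.03,0,-0.03,68.8]]'
python3 -c "
from h import *
go([*m2w(0,-.14),.1635],-143)"
```

```text
time_s: 10.85
tcp_pos: [0.6302, -0.0734, 0.1756]
eef_rot: [0.895, -0.446, -0.0, 0.001]
force: [2.9, -2.5, -9.2]
gripper_width: 0.0149
grip_force: 58.6
t=10.85 tcp=[ 0.6302 -0.0734  0.1756] yang=-142.93 shift cm=[ 0.   -0.12  1.21] spin=0.1 F [ 2.9 -2.5 -9.2] w 0.0149 grip 58.6 q [-0.13  0.53  1.66 -0.    0.95  2.36]
```

```bash
python3 -m handwheel '[[1,0,0,0.4,0],[1,0,0,0.8,0],[1,0,0,1.2,0],[1,0,0,1.4,0],[1,0,0,1.4,0],[1,0,0,1.4,0]]'
python3 -c "
from h import *
go([*m2w(0,-.14),.1635],-143)"
```

```text
time_s: 11.6
tcp_pos: [0.6304, -0.0733, 0.1635]
eef_rot: [0.895, -0.446, 0.0, 0.0]
force: [-5.0, -5.1, 4.5]
gripper_width: 0.0153
grip_force: 60.6
t=11.60 tcp=[ 0.6304 -0.0733  0.1635] yang=-143.03 shift cm=[-0.   -0.09  0.  ] spin=-0.0 F [-5.  -5.1  4.5] w 0.0153 grip 60.6 q [-0.13  0.55  1.67 -0.    0.93  2.36]
```

```bash
python3 -m handwheel '[[0.3,0,0,0,0],[0.3,0,0,0,0],[0.3,0,0,0,0],[0.3,0,0,-3,0],[0.3,0,0,-8,0],[0.8,0,0,-8,-10],[1,0,0,-8,-20],[1,0,0,-8,-30],[1,0,0,-8,-40],[1,0,0,-8,-48]]'
python3 - <<'E'
from h import *
n="side";p,d=env.camera(n);C=cloud(n,d);k=m2w(0,-.14)
m=(d>0)&(np.hypot(C[...,0]-k[0],C[...,1]-k[1])<.04)&(C[...,2]>.14)&(C[...,2]<.175)
P=C[m];print(n,len(P),np.percentile(P[:,2],[50,90,98]))
q=w2pix(n,[[*m2w(-.03,-.07),.1]])[0].astype(int);c=p[q[1]-65:q[1]+65,q[0]-85:q[0]+85,::-1]; cv2.imwrite("pics/side4.png",cv2.resize(c,None,fx=4,fy=4,interpolation=cv2.INTER_CUBIC))
# board near edge & batten from top (start picture)
C=cloud("top",np.load("top_d.npy")); pic=np.load("top_p.npy").astype(int)
X=(C[...,:2]-MO)@MX; Y=(C[...,:2]-MO)@MY
w=(pic[...,0]-pic[...,2]>35)&(abs(Y)<.1)&(abs(X)<.25)
b=w&(abs(C[...,2]-.028)<.006)&(X<-.03)
for a in np.arange(-.07,.08,.02):
    s=b&(abs(Y-a)<.01); print(round(a,2),np.percentile(X[s],[0,1,3]).round(4))
print("Y",np.percentile(Y[b],[0,1,50,99,100]).round(4))
t=w&(abs(C[...,2]-.046)<.008)&(X>.02); print("batten",t.sum(),np.percentile(X[t],[0,5,50,95,100]).round(4),np.percentile(C[t][:,2],[5,50,95]))
go([*m2w(-.08,0),.2],-74.7)
E
```

```text
time_s: 12.85
tcp_pos: [0.6306, -0.0727, 0.2421]
eef_rot: [0.999, -0.042, 0.0, -0.0]
force: [-0.7, -0.4, -0.1]
gripper_width: 0.0001
grip_force: 0.0
side 162 [0.15670499 0.16438269 0.16600204]
-0.07 [-0.1202 -0.1194 -0.1174]
-0.05 [-0.1211 -0.1195 -0.1185]
-0.03 [-0.1204 -0.1201 -0.1182]
-0.01 [-0.1215 -0.1204 -0.1188]
0.01 [-0.1215 -0.1207 -0.1189]
0.03 [-0.1216 -0.1207 -0.119 ]
0.05 [-0.1211 -0.1205 -0.1183]
0.07 [-0.1218 -0.121  -0.1198]
Y [-0.0853 -0.0832 -0.0018  0.0819  0.084 ]
batten 325 [0.0424 0.0438 0.0502 0.0574 0.0588] [0.04055236 0.04505887 0.0487771 ]
t=12.90 tcp=[ 0.6306 -0.0727  0.2421] yang=-94.49 shift cm=[-12.22 -10.46   4.21] spin=-19.8 F [-1.   0.5 -1.3] w 0.0001 grip 0.0 q [-0.13  0.45  1.62  0.    1.07  1.52]
```

View pics/side4.png

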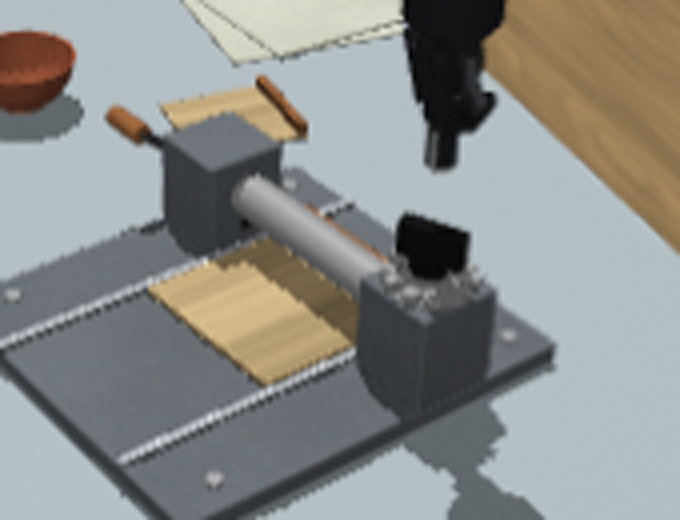

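The bar is home and free (top 165-166 mm), and the roller is visibly raised. The batten sits 50 mm beyond the axis and the board's near edge is at x = -122 mm. I'll press at x = -78 mm and drag about 95 mm.

```bash
python3 -m handwheel '[[1,-4,-3.5,0,-8],[1,-8,-7,0,-16],[1,-12.2,-10.4,0,-19.8],[1,-12.2,-10.4,3,-19.8],[1,-12.2,-10.4,8,-19.8],[1,-12.2,-10.4,13,-19.8],[1,-12.2,-10.4,16,-19.8],[1,-12.2,-10.4,16,-19.8],[1,-12.2,-10.4,16,-19.8]]'
python3 -c "
from h import *
go([*m2w(-.078,0),.053],-74.7)"
```

```text
time_s: 14.02
tcp_pos: [0.5191, 0.0415, 0.0831]
eef_rot: [0.992, 0.128, 0.001, 0.0]
force: [0.1, -0.2, 0.7]
gripper_width: 0.0
grip_force: 0.0
t=14.03 tcp=[0.5191 0.0415 0.0831] yang=-75.32 shift cm=[-0.01 -0.02  3.01] spin=-0.6 F [ 0.1 -0.2  0.7] w 0.0 grip 0.0 q [0.06 0.55 1.95 0.   0.64 1.37]
```

```bash
python3 -m handwheel '[[1,0,0,1.5,-0.5],[1,0,0,2.7,-0.5],[1,0,0,3.1,-0.5],[1,0,0,3.4,-0.5],[1,0,0,3.4,-0.5]]'
python3 -c "
from h import *
go([*m2w(-.078,0),.053],-74.7)"
```

```text
time_s: 14.65
tcp_pos: [0.5199, 0.0415, 0.0528]
eef_rot: [0.991, 0.133, 0.002, 0.0]
force: [-12.7, -2.3, 59.5]
gripper_width: 0.0001
grip_force: 30.1
t=14.65 tcp=[0.5199 0.0415 0.0528] yang=-74.77 shift cm=[-0.09 -0.05 -0.02] spin=-0.1 F [-12.7  -2.3  59.5] w 0.0001 grip 30.1 q [ 0.06  0.6   1.96 -0.    0.58  1.36]
```

```bash
python3 -m handwheel '[[1,0,0,-0.1,0],[1,0,0,-0.2,0],[1,-0.5,0,-0.2,0],[1,-1,0,-0.2,0],[1,-1.5,0,-0.2,0],[1,-2,0,-0.2,0],[1,-2,0,-0.2,0]]'
python3 - <<'E'
from h import *
go([*m2w(-.175,0),.053],-74.7)
p,d=env.camera("top");C=cloud("top",d);X=(C[...,:2]-MO)@MX; Y=(C[...,:2]-MO)@MY
w=(p[...,0].astype(int)-p[...,2]>35)&(abs(Y)<.1)&(abs(X)<.25)&(C[...,2]>.02)&(C[...,2]<.06)
for a in(-.07,-.05,.05,.07):
    s=w&(abs(Y-a)<.01); print(a,np.percentile(X[s],[1,99]).round(4))
E
```

```text
time_s: 15.52
tcp_pos: [0.5038, 0.0364, 0.053]
eef_rot: [0.991, 0.132, 0.005, 0.0]
force: [2.7, 0.3, 26.0]
gripper_width: 0.0005
grip_force: 12.5
t=15.53 tcp=[0.5038 0.0364 0.053 ] yang=-74.78 shift cm=[-8.1  -0.1  -0.09] spin=-0.1 F [ 2.7  0.3 26. ] w 0.0005 grip 12.5 q [0.05 0.59 2.   0.   0.55 1.35]
-0.07 [0.0291 0.0436]
-0.05 [0.03   0.0442]Traceback (most recent call last):
  File "<stdin>", line 6, in <module>
    return _quantile_unchecked(
        a, q, axis, out, overwrite_input, method, keepdims, weights)
    return _ureduce(a,
                    func=_quantile_ureduce_func,
    ...<5 lines>...
                    overwrite_input=overwrite_input,
                    method=method)
    r = func(a, **kwargs)
    result = _quantile(arr,
                       quantiles=q,
    ...<2 lines>...
                       out=out,
                       weights=wgt)
    slices_having_nans = np.isnan(arr[-1, ...])
                                  ~~~^^^^^^^^^
IndexError: index -1 is out of bounds for axis 0 with size 0
```

```bash
python3 -m handwheel '[[1,-0.5,0,0,0],[1,-1,0,0,0],[1,-1.5,0,0,0],[1,-2,0,0,0],[1,-2.5,0,0,0],[1,-3,0,0,0],[1,-3.5,0,0,0],[1,-4,0,0,0],[1,-4.5,0,0,0],[1,-4.5,0,0,0]]'
python3 - <<'E'
from h import *
go([*m2w(-.175,0),.053],-74.7)
E
```

```text
time_s: 16.82
tcp_pos: [0.4611, 0.0245, 0.0529]
eef_rot: [0.991, 0.132, 0.006, 0.001]
force: [3.2, 1.3, 29.4]
gripper_width: 0.0004
grip_force: 14.6
t=16.82 tcp=[0.4611 0.0245 0.0529] yang=-74.78 shift cm=[-3.66 -0.13 -0.05] spin=-0.1 F [ 3.2  1.3 29.4] w 0.0004 grip 14.6 q [0.03 0.55 2.09 0.   0.49 1.33]
```

```bash
python3 -m handwheel '[[1,-0.5,0,0,0],[1,-1,0,0,0],[1,-1.5,0,0,0],[1,-2,0,0,0],[1,-2.5,0,0,0],[1,-3,0,0,0],[1,-3.5,0,0,0],[1,-3.8,0,0,0],[1,-3.8,0,0,0]]'
python3 - <<'E'
from h import *
go([*m2w(-.175,0),.053],-74.7)
p,d=env.camera("side"); cv2.imwrite("pics/side5.png",p[...,::-1]); C=cloud("side",d);X=(C[...,:2]-MO)@MX; Y=(C[...,:2]-MO)@MY
w=(p[...,0].astype(int)-p[...,2]>35)&(abs(Y)<.095)&(abs(X)<.26)&(d>0)
b=w&(C[...,2]>.036)&(C[...,2]<.06);print("batten",b.sum(),np.percentile(X[b],[2,50,98]).round(4),np.percentile(C[b][:,2],[5,50,95]).round(4),"board",np.percentile(X[w],[1,99]).round(4))
E
```

```text
time_s: 17.95
tcp_pos: [0.4253, 0.0144, 0.0529]
eef_rot: [0.991, 0.132, 0.007, 0.001]
force: [4.6, 1.3, 33.8]
gripper_width: -0.0
grip_force: 16.6
t=17.95 tcp=[0.4253 0.0144 0.0529] yang=-74.78 shift cm=[ 0.05 -0.16 -0.01] spin=-0.1 F [ 4.6  1.3 33.8] w -0.0 grip 16.6 q [0.01 0.52 2.17 0.   0.43 1.31]
batten 194 [-0.058  -0.0507 -0.039 ] [0.0368 0.0437 0.0475] board [-0.2186 -0.0165]
```

View pics/side5.png

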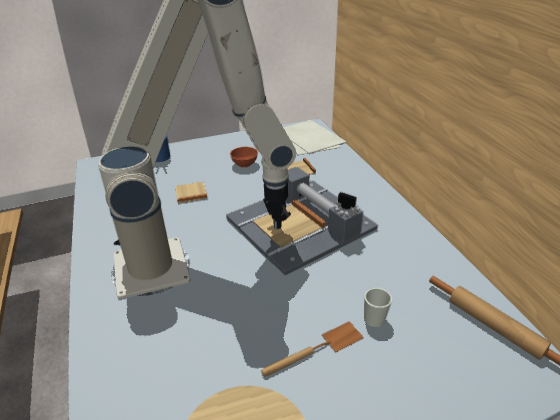

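The batten, at (308,212), now lies in front of the roller at x ≈ -46 mm and flat. I'll lift straight off and check.

```bash
python3 -m handwheel '[[1,0,0,-0.3,0],[1,0,0,-0.6,0],[1,0,0,-3,0],[1,0,0,-8,0],[1,0,0,-14,0],[1,0,0,-16,0],[1,0,0,-16,0],[1,0,0,-16,0]]'
python3 - <<'E'
from h import *
for n in("side","top"):
    p,d=env.camera(n); C=cloud(n,d);X=(C[...,:2]-MO)@MX; Y=(C[...,:2]-MO)@MY
    w=(p[...,0].astype(int)-p[...,2]>35)&(abs(Y)<.095)&(abs(X)<.26)&(d>0)
    b=w&(C[...,2]>.04)&(C[...,2]<.06);print(n,"batten",b.sum(),np.percentile(X[b],[2,50,98]).round(4),np.percentile(C[b][:,2],[5,50,95]).round(4),"board",np.percentile(X[w],[1,99]).round(4))
    k=m2w(0,-.14);m=(d>0)&(np.hypot(C[...,0]-k[0],C[...,1]-k[1])<.04)&(C[...,2]>.14)&(C[...,2]<.18);print("knob",np.percentile(C[m][:,2],[50,90,98]).round(4))
    for l in("bowl","cup","paddle"):
        for r in env.masks_of(l,n)[:2]: print(l,round(r["confidence"],2),np.round(r["uv"]),np.median(C[r["mask"]&(d>0)],0).round(3))
go([.5,0,.2])
E
```

```text
time_s: 19.0
tcp_pos: [0.4179, 0.0144, 0.2091]
eef_rot: [0.991, 0.133, -0.001, -0.0]
force: [-0.1, -0.1, -0.9]
gripper_width: -0.0
grip_force: 0.0
side batten 157 [-0.058  -0.0498 -0.0394] [0.0407 0.0441 0.0479] board [-0.2186 -0.0174]
knob [0.1571 0.1644 0.1659]
bowl 0.84 [244. 161.] [0.455 0.542 0.036]
cup 0.55 [374. 305.] [ 0.545 -0.434  0.059]
cup 0.45 [334. 344.] [ 0.414 -0.469  0.005]
paddle 0.61 [333. 342.] [ 0.413 -0.469  0.005]
top batten 31 [-0.053  -0.0434 -0.0382] [0.0421 0.0459 0.0494] board [-0.2048 -0.0388]
knob [0.1634 0.1667 0.1684]
bowl 0.92 [ 93. 206.] [0.459 0.534 0.023]
cup 0.73 [432. 179.] [ 0.554 -0.437  0.05 ]
paddle 0.63 [442. 226.] [ 0.417 -0.463  0.004]
t=19.40 tcp=[0.4187 0.0144 0.2097] yang=-74.77 shift cm=[7.47 3.52 0.96] F [-0.4  0.2  0.7] w 0.0003 grip 0.0 q [ 0.01  0.19  2.1  -0.    0.85  1.31]
```

The batten is out, the knob is home, the bystanders have not moved and the arm is clear. I'm handing in.

```bash
python3 -c "
from plant import env
print(env.close_job())"
```

```text
the job is handed in; nothing more can be done
None
```

I handed the job in at 19.4 s (the judge's result was not shown): the selector is home in the last notch after a release in the middle one, the batten is about 46 mm in front of the roller with the board flat on the bed, and the bowl, cup and paddle have not moved.

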